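Empty the stir-bar beakers and nest them

ROBOT

A 6-joint arm with a two-finger parallel gripper is mounted at the origin on the work surface. World frame = base frame: x ahead of the robot, y to its left, z up, the work surface at z = 0. Lengths are in m, angles in rad, forces in N, time in s.
With the tool pointing down it reaches from about 0.325 to 0.875 m from the base axis. Payload 4.4 kg.
Tool frame: the origin (TCP) lies at the centre of the arm's flange, where the gripper is bolted on; the fingertips stand 173 mm ahead of it and the grasp point (between the pads) lies 155 mm ahead of it; z points along the fingers, y is the line along which they close (so a half turn about z gives the same grasp; the last joint's range is limited). The gripper opens to 85 mm and grips with 20 to 120 N. Pads are 22 mm wide; open, the fingers measure 114 mm over their backs; the gripper's body (76 mm by 85 mm) begins 54 mm behind the grasp point. The pads swing forward as they close: fully open they stand 13 mm farther back than shut.
Start: joints at [1.065, 0.207, 1.542, -0, 1.393, -0.15], TCP at [0.2, 0.539, 0.405] pointing down, gripper open.
Joint ranges: [-2.73, 2.73], [-0.86, 2.22], [0.23, 2.46], [-1.11, 4.25], [0.08, 2.63], [-2.82, 2.82]. Speed limits (rad/s): [2.79, 2.79, 3.14, 3.14, 3.14, 3.14].

INTERFACE

Orientations are given as a rotation vector (axis times angle).
In Python, from rig import env, imaging, job, nets gives the robot as it stands.
- The arm moves only by the shell command python3 -m inch 'ROWS' [FORCE]. ROWS is a JSON object of lists of equal length, an entry for each row: "translation": the shift along the tool's x, y, z in m, a list of three; "twist": the turn, a rotation vector about the tool's x, y, z in degrees, a list of three; "grip": the closure, from 0 (fully open) to 1 (shut). A call has 1 to 20 rows; each row is the pose to reach, as a shift and turn from the pose commanded when the call began, along the tool's axes at that moment; what a row does not reach only later rows make up. A row lasts 1/12 s, in which the tool goes at most 41.7 mm and 7.16 degrees, less where a joint would pass 70% of its speed; a pose out of reach is approached as far as the arm can. A call with a gripper value outside its range is refused whole. The fingers move at their own pace and stop on an object; FORCE is the grip in N (left out, the last holds). Time passes only in rows, so rows that repeat a pose let the fingers close. It gives the time, the measured TCP pose, the force, the opening and the grip force at its end, in the units of the state.
- env.state(): the state, without advancing time (a new reading comes with each control period).
- imaging.snapshot(name): name is "scene" or "top"; returns (picture, depth): 400x640x3 uint8, red, green, blue; 400x640 float32, m along the optical axis (not along the pixel's ray), 0 where there is no reading.
- imaging.camera_model(name): a dict with "K" (3x3 intrinsics, pixels), "R" (3x3) and "t" (3): a world point X has camera coordinates R X + t. Camera axes: x right, y down, z forward; pixel columns grow to the right and rows downward; lengths in m; the calibration is good to about 2 mm. A picture is of the moment at which its call begins. camera_model takes no time and is no camera call.
- job.close_job(): hands the job in; it is judged then, once.
Trained networks look in the newest picture that a camera, given by its name, has taken for a name from the list of things; names that differ only in an ending like _2 or _b are one class to them, and where a whole thing is asked for, a point or a joint stands for the part that bears it (a point fixed in the world has none). Each returns a list of dicts, best first, with "p" (0 to 1); they miss things now and then, are a little off and sometimes report something else, mostly with a low value. They report only what shows in the picture. A call takes as long as a camera call. They do not tell look-alikes from the thing itself.
- nets.search_frame(camera, label): "centre" ([x, y, z] in m, in world coordinates, good to about 4 mm: the middle of the surface that is visible of it).
- nets.outline_of(camera, label): "mask" (400x640 bool, what is visible of it).
- nets.spot_point(camera, label): "centre" ([x, y, z] in m, in world coordinates, good to about 4 mm: a listed point, or the origin of a listed thing).
The state is a dict: "time": time; "qpos": joint angles; "joint_velocities": joint speeds; "joint_efforts": joint torques, N m; "position": TCP position; "tool_rot": TCP orientation; "ft_force": force on the tool from outside, world axes, zero at the start; "moment": the same for the moment, N m; "finger_gap": finger opening in m; "finger_force": force on a finger pad.
Only numpy, scipy, OpenCV 4.12 (cv2) and the standard library are available. Lean on these libraries where they do the work, as an engineer would, in place of code of your own. Each camera call takes 0.05 s, during which the arm holds its last target. There are 200 camera calls.

TASK

Clear up in the fume hood after the measuring run: tip the stir bars out of the white beakers into the steel tray (pour them, do not pick them out of the beakers), and nest all the white beakers upright, fully seated, into one stack on the grey beaker that stands on the blue mat. Leave the stack standing on the mat and do not disturb the amber bottle or the jar.

Things in the scene. Friction and masses are not known exactly. Their poses are not given: they have to be found in the camera images.
- cup1: white open round plastic beaker, 89 mm tall. Body tapers from 39 mm diameter at the foot to 54 mm at 55 mm height; above (55-89 mm) a straight grip collar, 66 mm outside, 61 mm inside. Walls 2.5 mm, floor 4 mm. Origin: centre of underside; z up its axis to the mouth; yaw is immaterial. 90 g. Stands upright; holds 0 to 2 stir bars. Nests in its like (see base).
- cup2: white open round plastic beaker, 89 mm tall. Body tapers from 39 mm diameter at the foot to 54 mm at 55 mm height; above (55-89 mm) a straight grip collar, 66 mm outside, 61 mm inside. Walls 2.5 mm, floor 4 mm. Origin: centre of underside; z up its axis to the mouth; yaw is immaterial. 90 g. Stands upright; holds 0 to 2 stir bars. Nests in its like (see base).
- cup3: white open round plastic beaker, 89 mm tall. Body tapers from 39 mm diameter at the foot to 54 mm at 55 mm height; above (55-89 mm) a straight grip collar, 66 mm outside, 61 mm inside. Walls 2.5 mm, floor 4 mm. Origin: centre of underside; z up its axis to the mouth; yaw is immaterial. 90 g. Stands upright; holds 0 to 2 stir bars. Nests in its like (see base).
- cup4: white open round plastic beaker, 89 mm tall. Body tapers from 39 mm diameter at the foot to 54 mm at 55 mm height; above (55-89 mm) a straight grip collar, 66 mm outside, 61 mm inside. Walls 2.5 mm, floor 4 mm. Origin: centre of underside; z up its axis to the mouth; yaw is immaterial. 90 g. Stands upright; holds 0 to 2 stir bars. Nests in its like (see base). May be absent.
- base: grey beaker, the bottom of the stack, empty, on the blue mat; same shape and origin as the white ones plus a heavy dark steel foot disc, 110 mm across and 10 mm thick; 0.6 kg, loose. Nesting: a beaker let down into another comes to rest with its collar's lower edge on the other's rim, 34 mm higher than the other (origin to origin), with about 2 mm play all round
- bar1: red egg-shaped stir bar, a short rod with round ends, 14 mm thick and 24 mm long, 14 g, lying at the start in cup1 . Origin: its middle; x along its length. Slides on the beaker's wall at about 30 degrees of slope, rolls sooner.
- bar2: green egg-shaped stir bar, a short rod with round ends, 14 mm thick and 24 mm long, 14 g, lying at the start in cup1 (may be absent). Origin: its middle; x along its length. Slides on the beaker's wall at about 30 degrees of slope, rolls sooner.
- bar3: red egg-shaped stir bar, a short rod with round ends, 14 mm thick and 24 mm long, 14 g, lying at the start in cup2 . Origin: its middle; x along its length. Slides on the beaker's wall at about 30 degrees of slope, rolls sooner.
- bar4: green egg-shaped stir bar, a short rod with round ends, 14 mm thick and 24 mm long, 14 g, lying at the start in cup2 (may be absent). Origin: its middle; x along its length. Slides on the beaker's wall at about 30 degrees of slope, rolls sooner.
- bar5: red egg-shaped stir bar, a short rod with round ends, 14 mm thick and 24 mm long, 14 g, lying at the start in cup3 . Origin: its middle; x along its length. Slides on the beaker's wall at about 30 degrees of slope, rolls sooner.
- bar6: green egg-shaped stir bar, a short rod with round ends, 14 mm thick and 24 mm long, 14 g, lying at the start in cup3 (may be absent). Origin: its middle; x along its length. Slides on the beaker's wall at about 30 degrees of slope, rolls sooner.
- tray: square steel tray, open on top, 190 x 190 mm outside, 50 mm high, walls and floor 5 mm, 0.8 kg, loose on the bench. Origin: centre of its underside; x and y along its sides, z up.
- mat_top (a point): centre of the top face of the flat blue mat, 170 x 170 mm, 4 mm thick, fixed to the bench; x and y along its sides
- bottle: bystander: amber glass bottle, 60 mm diameter, 140 mm tall, origin at the centre of its underside
- jar: bystander: glass jar with a blue cap, 64 mm diameter, 90 mm tall, origin at the centre of its underside
Not all that is in view belongs to the job. Several things have the shape of the base; the one meant has the colours described above.

How it is judged:
At the end, for the whole second after the job is handed in: Every bar at rest in the tray; every white beaker upright (0.1 rad) and still, nested on the grey one: centred within 7 mm, seated within 5 mm of 34, 68, 102 or 136 mm above it; grey one upright on the mat, within 70 mm of its centre along each side; tray flat (x of bar1 in the frame of tray between -0.09 and 0.09 m and y of bar1 in the frame of tray between -0.09 and 0.09 m and z of bar1 in the frame of tray between 0 and 0.05 m and linear speed of each of bar1, bar2, bar3, bar4, bar5, bar6 below 0.05 m/s and x of bar2 in the frame of tray between -0.09 and 0.09 m and y of bar2 in the frame of tray between -0.09 and 0.09 m and z of bar2 in the frame of tray between 0 and 0.05 m and x of bar3 in the frame of tray between -0.09 and 0.09 m and y of bar3 in the frame of tray between -0.09 and 0.09 m and z of bar3 in the frame of tray between 0 and 0.05 m and x of bar4 in the frame of tray between -0.09 and 0.09 m and y of bar4 in the frame of tray between -0.09 and 0.09 m and z of bar4 in the frame of tray between 0 and 0.05 m and x of bar5 in the frame of tray between -0.09 and 0.09 m and y of bar5 in the frame of tray between -0.09 and 0.09 m and z of bar5 in the frame of tray between 0 and 0.05 m and x of bar6 in the frame of tray between -0.09 and 0.09 m and y of bar6 in the frame of tray between -0.09 and 0.09 m and z of bar6 in the frame of tray between 0 and 0.05 m and angle between each of tray, cup1, cup2, cup3, cup4, base's own z axis and vertical below 0.1 rad and horizontal distance between each of cup1, cup2, cup3, cup4 and base below 0.007 m and linear speed of each of cup1, cup2, cup3, cup4, base below 0.02 m/s and (z of cup1 in the frame of base between 0.029 and 0.039 m or z of cup1 in the frame of base between 0.063 and 0.073 m or z of cup1 in the frame of base between 0.097 and 0.107 m or z of cup1 in the frame of base between 0.131 and 0.141 m) and (z of cup2 in the frame of base between 0.029 and 0.039 m or z of cup2 in the frame of base between 0.063 and 0.073 m or z of cup2 in the frame of base between 0.097 and 0.107 m or z of cup2 in the frame of base between 0.131 and 0.141 m) and (z of cup3 in the frame of base between 0.029 and 0.039 m or z of cup3 in the frame of base between 0.063 and 0.073 m or z of cup3 in the frame of base between 0.097 and 0.107 m or z of cup3 in the frame of base between 0.131 and 0.141 m) and (z of cup4 in the frame of base between 0.029 and 0.039 m or z of cup4 in the frame of base between 0.063 and 0.073 m or z of cup4 in the frame of base between 0.097 and 0.107 m or z of cup4 in the frame of base between 0.131 and 0.141 m) and z of base in the frame of mat_top below 0.01 m and x of base in the frame of mat_top between -0.07 and 0.07 m and y of base in the frame of mat_top between -0.07 and 0.07 m); the robot touches nothing.
It fails at once if the amber bottle or the jar is knocked over or pushed more than 3 cm (distance of any of bottle, jar from where it was at the start of the episode above 0.03 m or angle between any of bottle, jar's own z axis and vertical above 0.5 rad).
It fails at once if the gripper takes hold of a stir bar while it is still inside its cup ((contact force between the fingers and bar1 above 1.5 N and distance between bar1 and cup1 below 0.05 m) or (contact force between the fingers and bar2 above 1.5 N and distance between bar2 and cup1 below 0.05 m) or (contact force between the fingers and bar3 above 1.5 N and distance between bar3 and cup2 below 0.05 m) or (contact force between the fingers and bar4 above 1.5 N and distance between bar4 and cup2 below 0.05 m) or (contact force between the fingers and bar5 above 1.5 N and distance between bar5 and cup3 below 0.05 m) or (contact force between the fingers and bar6 above 1.5 N and distance between bar6 and cup3 below 0.05 m)).
Of cup4, bar2, bar4, bar6 only 1 to 4 are there at a start; the rules pass over those that are not, and their reading is None.
At some moment in a run one of tray, base may be knocked a few centimetres aside while the robot is not near it.
It also fails if it takes over 208 s, if anything falls off the work surface, if the arm or the gripper's body presses on something with over 40 N, if the wrist force passes 120 N, or if a joint passes its speed limit or range.

## Working session

There is one attempt and no reset: what is moved stays moved. The work goes in short steps, Python scripts to look and compute and a shell command to move; the robot and the scene stay as the last step left them, time stands still between calls to the robot, and variables do not carry over. Pictures are saved under pics/ and viewed, at most 14 in all, crops included, and the job is handed in when it is done.

```bash
ls; mkdir -p pics; cat > h.py <<'E'
import numpy as np, cv2
from rig import env, imaging, job, nets
def cam(n):
    m=imaging.camera_model(n); return [np.array(m[k],float) for k in("K","R","t")]
def proj(n,X):
    K,R,t=cam(n); c=K@(R@np.array(X,float)+t); return c[:2]/c[2]
def cloud(n,d):
    K,R,t=cam(n); v,u=np.mgrid[:d.shape[0],:d.shape[1]]
    P=np.stack([(u-K[0,2])/K[0,0]*d,(v-K[1,2])/K[1,1]*d,d],-1)
    return (P-t)@R
def save(n,im): cv2.imwrite("pics/"+n+".png",im[...,::-1])
E
python3 - <<'E'
from h import *
s=env.state(); print(s)
for n in("scene","top"):
    im,d=imaging.snapshot(n); save(n+"0",im); np.savez("/tmp/"+n,im=im,d=d)
    K,R,t=cam(n); print(n,K[0,0],-R.T@t)
    for l in("cup1","base","tray","mat_top","bottle","jar","bar1","bar2"):
        f=nets.spot_point if l!="bar1" else nets.search_frame
        print(l,[(np.round(r["centre"],3).tolist(),round(r["p"],2),proj(n,r["centre"]).astype(int).tolist()) for r in f(n,l)])
E
```

```text
pics
{'time': 0.0, 'qpos': array([ 1.06549782e+00,  2.07436994e-01,  1.54294943e+00, -1.46969146e-05,
        1.39350250e+00, -1.50513982e-01]), 'joint_velocities': array([ 9.71701541e-04,  6.95339162e-04,  1.60284032e-03, -1.85935440e-04,
        1.37313743e-03, -2.53758162e-05]), 'joint_efforts': array([ 7.79375932e-04, -3.83030140e+01, -2.91598588e+01, -7.46646128e-05,
        1.03515849e-02,  2.24722180e-05]), 'position': array([0.19959161, 0.53886278, 0.4035178 ]), 'tool_rot': array([-0.55424355, -3.09157673,  0.00342132]), 'ft_force': array([-0.19380216, -0.0948712 ,  0.13278304]), 'moment': array([-0.02024659, -0.03320468,  0.0164973 ]), 'finger_force': 0.0, 'finger_gap': 0.0853347496495964}
scene 407.8520092626302 [1.08807934 0.29836034 0.99551397]
cup1 [([0.432, 0.351, -0.002], 0.98, [472, 251]), ([0.43, 0.203, -0.002], 0.88, [422, 225]), ([0.567, 0.194, 0.001], 0.83, [397, 260]), ([0.551, 0.357, 0.004], 0.77, [458, 287])]
base [([0.322, -0.359, -0.001], 0.94, [284, 126]), ([0.506, -0.389, 0.002], 0.71, [243, 156]), ([0.482, -0.561, -0.006], 0.68, [209, 133]), ([0.692, -0.33
[... 356 characters left out ...]
), ([0.552, 0.362, -0.002], 0.77, [165, 191]), ([0.433, 0.207, 0.002], 0.74, [219, 232]), ([0.566, 0.195, 0.001], 0.68, [223, 185])]
base [([0.325, -0.36, -0.004], 0.94, [423, 266]), ([0.689, -0.334, 0.005], 0.76, [409, 137]), ([0.506, -0.391, 0.002], 0.75, [432, 201]), ([0.48, -0.559, 0.002], 0.67, [493, 209])]
tray [([0.499, -0.048, -0.0], 0.6, [310, 206])]
mat_top [([0.509, -0.379, 0.008], 0.85, [428, 200])]
bottle [([0.703, 0.048, -0.003], 0.66, [275, 136])]
jar [([0.707, -0.089, 0.001], 0.7, [323, 133])]
bar1 []
bar2 [([0.563, 0.197, 0.013], 0.61, [221, 185]), ([0.549, 0.363, 0.008], 0.56, [163, 192]), ([0.428, 0.349, 0.014], 0.55, [167, 235]), ([0.576, 0.189, 0.014], 0.48, [224, 180])]
```

View pics/top0.png

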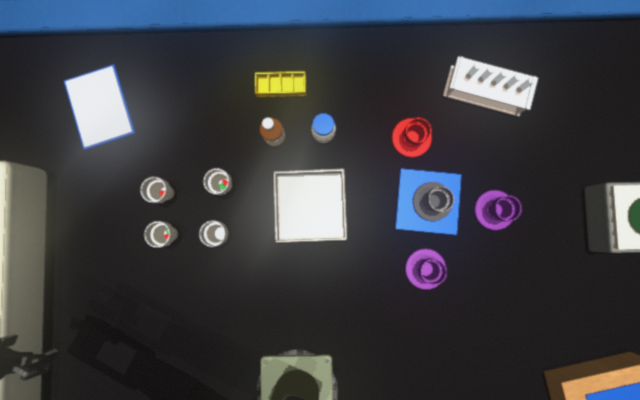

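View pics/scene0.png

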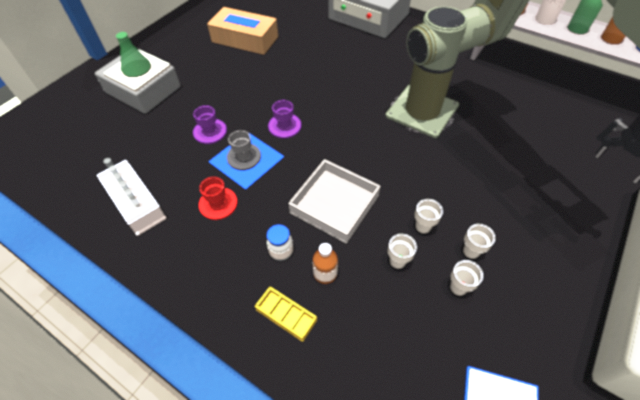

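```bash
python3 - <<'E'
from h import *
T=np.load("/tmp/top.npz"); save("crop1",cv2.resize(T["im"][100:300,370:540],None,fx=3,fy=3))
P=cloud("top",T["d"])
S=np.load("/tmp/scene.npz");Q=cloud("scene",S["d"])
for n,c in dict(c1=(.434,.35),c2=(.552,.36),c3=(.432,.205),c4=(.567,.195),b=(.506,-.39),d1=(.324,-.36),d2=(.69,-.335),d3=(.481,-.56)).items():
  o=[]
  for A in(P,Q):
    m=(np.hypot(A[...,0]-c[0],A[...,1]-c[1])<.05)&(A[...,2]>.083+(.01 if n[0]!='c' else 0))&(A[...,2]<.13)
    q=A[m]; 
    (x,y),r=cv2.minEnclosingCircle((q[:,:2]*1000).astype(np.float32)) if len(q) else ((0,0),0)
    o+= [np.round([x,y,r,np.median(q[:,2])*1000 if len(q) else 0,len(q)],1).tolist()]
  print(n,o)
m=(abs(P[...,0]-.5)<.13)&(abs(P[...,1]+.048)<.12)&(P[...,2]>.04)&(P[...,2]<.06)
print("tray",cv2.minAreaRect((P[m][:,:2]*1000).astype(np.float32)),np.median(P[m][:,2]))
E
```

```text
c1 [[433.4, 345.7, 34.2, 88.5, 119.0], [434.7, 346.1, 34.1, 87.6, 134.0]]
c2 [[548.9, 357.9, 34.8, 88.2, 118.0], [551.3, 357.0, 33.8, 87.8, 143.0]]
c3 [[430.8, 203.5, 33.1, 88.4, 104.0], [434.7, 203.5, 34.6, 86.7, 118.0]]
c4 [[566.7, 192.4, 33.3, 88.1, 98.0], [569.6, 193.2, 34.1, 87.8, 122.0]]
b [[506.0, -386.6, 33.2, 94.6, 46.0], [511.8, -384.4, 33.0, 94.3, 18.0]]
d1 [[317.3, -330.0, 8.8, 93.6, 2.0], [334.7, -388.0, 8.3, 94.0, 2.0]]
d2 [[697.3, -306.7, 3.0, 93.5, 2.0], [0, 0, 0, 0, 0]]
d3 [[0, 0, 0, 0, 0], [0, 0, 0, 0, 0]]
tray ((500.40264892578125, -47.595001220703125), (190.30982971191406, 190.04310607910156), 0.8732614517211914) 0.04952821257151807
```

View pics/crop1.png

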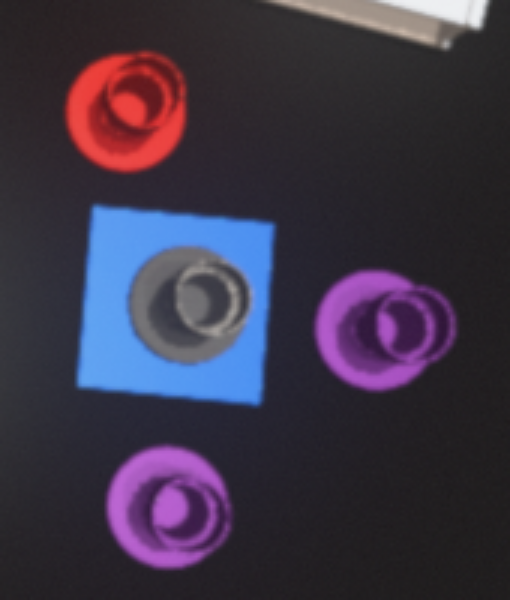

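```bash
python3 - <<'E'
from h import *
T=np.load("/tmp/top.npz"); save("crop2",cv2.resize(T["im"][160:260,130:250],None,fx=5,fy=5,interpolation=2))
from scipy.spatial.transform import Rotation as R
print(R.from_rotvec(env.state()["tool_rot"]).as_matrix().round(3))
E
```

```text
[[-0.938  0.347  0.   ]
 [ 0.347  0.938  0.   ]
 [-0.     0.    -1.   ]]
```

View pics/crop2.png

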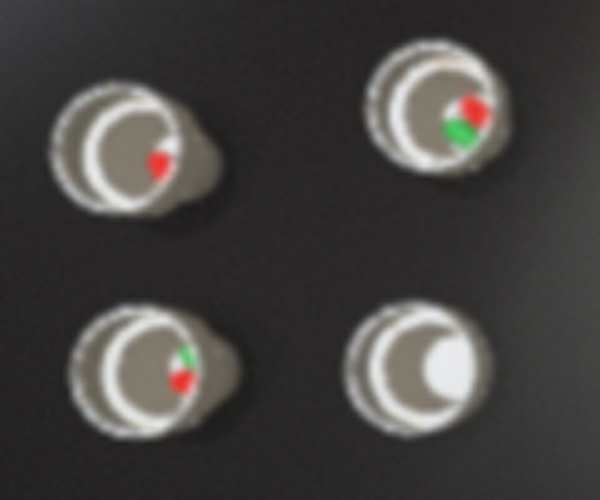

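```bash
cat > go.py <<'E'
import sys, numpy as np
from scipy.spatial.transform import Rotation as R
from rig import env
# target TCP x y z, tool-y bearing (deg), tilt about tool y (deg) -> shift/twist in the tool axes now
x,y,z,b,*t=map(float,sys.argv[1:]); t=t[0] if t else 0
s=env.state(); C=R.from_rotvec(s["tool_rot"]); b=np.radians(b)
Y=np.array([np.cos(b),np.sin(b),0]); Z=np.array([0,0,-1.]); X=np.cross(Y,Z)
T=R.from_matrix(np.stack([X,Y,Z],1))*R.from_euler("y",t,degrees=True)
d=C.inv().apply(np.array([x,y,z])-s["position"])
print("trans",d.round(4).tolist(),"twist",(C.inv()*T).as_rotvec(degrees=True).round(1).tolist(),"q",s["qpos"].round(2).tolist(),"gap",round(s["finger_gap"],4),"t",round(s["time"],2))
E
python3 go.py .4327 .2035 .4 15
```

```text
trans [-0.335, -0.2339, 0.0047] twist [0.0, 0.0, 54.7] q [1.07, 0.21, 1.54, -0.0, 1.39, -0.15] gap 0.0859 t 0.9
```

```bash
python3 -m inch '{"translation":[[-0.335,-0.234,0.005],[-0.335,-0.234,0.005],[-0.335,-0.234,0.005],[-0.335,-0.234,0.005],[-0.335,-0.234,0.005],[-0.335,-0.234,0.005],[-0.335,-0.234,0.005],[-0.335,-0.234,0.005],[-0.335,-0.234,0.005],[-0.335,-0.234,0.005],[-0.335,-0.234,0.005],[-0.335,-0.234,0.005],[-0.335,-0.234,0.005],[-0.335,-0.234,0.005]],"twist":[[0,0,54.7],[0,0,54.7],[0,0,54.7],[0,0,54.7],[0,0,54.7],[0,0,54.7],[0,0,54.7],[0,0,54.7],[0,0,54.7],[0,0,54.7],[0,0,54.7],[0,0,54.7],[0,0,54.7],[0,0,54.7]],"grip":[0,0,0,0,0,0,0,0,0,0,0,0,0,0]}'; python3 -c "
from rig import env;s=env.state();print(s['qpos'].round(4),s['position'],s['tool_rot'])"
python3 -m inch '{"translation":[[0,0,0],[0,0,0],[0,0,0],[0,0,0]],"twist":[[0,20,0],[0,20,0],[0,20,0],[0,20,0]],"grip":[0,0,0,0]}';  python3 -c "
from rig import env;s=env.state();print(s['qpos'].round(4),s['position'],s['tool_rot'])"
python3 -m inch '{"translation":[[0,0,0],[0,0,0],[0,0,0],[0,0,0]],"twist":[[0,-20,0],[0,-20,0],[0,-20,0],[0,-20,0]],"grip":[0,0,0,0]}'; python3 go.py .4327 .2035 .226 15
```

```text
time: 2.07
position: [0.432, 0.2043, 0.3996]
tool_rot: [-1.911, -2.493, -0.0]
ft_force: [0.8, 0.3, 0.8]
finger_gap: 0.0856
finger_force: 0.0
[ 2.6020e-01  1.6000e-03  1.7777e+00  5.0000e-04  1.3626e+00 -2.7000e-03] [0.43196043 0.20427576 0.39962768] [-1.91086421e+00 -2.49292454e+00 -6.29877427e-05]
time: 2.4
position: [0.432, 0.204, 0.3993]
tool_rot: [-1.732, -2.258, -0.307]
ft_force: [-0.5, -0.4, -0.4]
finger_gap: 0.0852
finger_force: 0.0
[ 0.1547 -0.004   1.8026  0.3551  1.3948 -0.1793] [0.43195342 0.20399733 0.39934471] [-1.73233599 -2.25814911 -0.30656556]
time: 2.73
position: [0.4318, 0.2052, 0.4001]
tool_rot: [1.905, 2.493, -0.003]
ft_force: [-0.6, -0.3, 0.2]
finger_gap: 0.0858
finger_force: 0.0
trans [-0.0011, 0.0002, 0.1741] twist [0.1, 0.3, 0.2] q [0.26, 0.0, 1.78, -0.0, 1.36, -0.0] gap 0.0858 t 2.73
```

```bash
python3 -m inch '{"translation":[[0,0,0.035],[0,0,0.07],[-0.001,0,0.1],[-0.001,0,0.13],[-0.001,0,0.15],[-0.001,0,0.165],[-0.001,0,0.172],[-0.001,0,0.172],[-0.001,0,0.172],[-0.001,0,0.172],[-0.001,0,0.172],[-0.001,0,0.172],[-0.001,0,0.172],[-0.001,0,0.172],[-0.001,0,0.172],[-0.001,0,0.172]],"twist":[[0,0,0],[0,0,0],[0,0,0],[0,0,0],[0,0,0],[0,0,0],[0,0,0],[0,0,0],[0,0,0],[0,0,0],[0,0,0],[0,0,0],[0,0,0],[0,0,0],[0,0,0],[0,0,0]],"grip":[0,0,0,0,0,0,0,0,0.5,0.5,0.5,0.5,0.5,0.5,0.5,0.5]}' 40;  python3 -c "
from rig import env;s=env.state();print(s['qpos'].round(4),s['position'],s['tool_rot'])"
cat > fk.py <<'E'
import numpy as np
from scipy.spatial.transform import Rotation as R
from scipy.optimize import least_squares
D=[([1.06549782,.207436994,1.54294943,0,1.3935025,-.150513982],[.19959161,.53886278,.4035178],[-0.55424355,-3.09157673,0.00342132]),
([.2602,.0016,1.7777,.0005,1.3626,-.0027],[.43196,.204276,.399628],[-1.91086,-2.492925,-.00006]),
([.1547,-.004,1.8026,.3551,1.3948,-.1793],[.431953,.203997,.399345],[-1.732336,-2.25815,-.306566])]
def rot(a,t): return R.from_rotvec(np.array(a)*t)
X,Y,Z=np.eye(3)
def fk(q,p):
    d1,a2,d4,e,d6,off,a1=p
    r=rot(Z,q[0]); o=np.array([0,0,d1])+r.apply([a1,off,0])
    r=r*rot(Y,q[1]); o=o+r.apply([0,0,a2])
    r=r*rot(Y,q[2]); o=o+r.apply([e,0,d4]); el=o
    r=r*rot(Z,q[3])*rot(Y,q[4]); w=o; o=o+r.apply([0,0,d6])
    r=r*rot(Z,q[5])
    return o,r,w
F=R.from_matrix(np.array([[0,-1,0],[1,0,0],[0,0,1.]]).T)
E
python3 - <<'E'
from fk import *
for q,p,w in D:
    o,r,_=fk(q,[0]*7); print(np.round((r.inv()*R.from_rotvec(w)).as_matrix(),3).tolist())
E
```

```text
time: 4.07
position: [0.4337, 0.2027, 0.2293]
tool_rot: [1.912, 2.49, 0.004]
ft_force: [-1.1, 0.8, 6.9]
finger_gap: 0.0661
finger_force: 45.0
[ 2.5610e-01  2.3310e-01  1.9204e+00  3.0000e-04  9.8490e-01 -5.3000e-03] [0.43370949 0.20269857 0.22926986] [1.91219037 2.4904678  0.00408931]
[[0.0, -1.0, 0.0], [1.0, 0.0, -0.0], [0.0, 0.0, 1.0]]
[[0.0, -1.0, 0.0], [1.0, 0.0, -0.0], [0.0, 0.0, 1.0]]
[[-0.0, -1.0, -0.0], [1.0, -0.0, -0.0], [0.0, -0.0, 1.0]]
```

```bash
cat >> fk.py <<'E'
F=R.from_matrix([[0,-1,0],[1,0,0],[0,0,1.]])
D.append(([.2561,.2331,1.9204,.0003,.9849,-.0053],[.433709,.202699,.22927],[1.91219,2.490468,.004089]))
p0=np.array([.35,.4,.4,0,.12,.09,0])
P=least_squares(lambda p:np.r_[np.ravel([fk(q,p)[0]-x for q,x,w in D]),1e-3*(p-p0)],p0).x
LO=np.array([-2.73,-.86,.23,-1.11,.08,-2.82]);HI=np.array([2.73,2.22,2.46,4.25,2.63,2.82])
def tool(b,t):
    b=np.radians(b);y=np.array([np.cos(b),np.sin(b),0]);z=np.array([0,0,-1.])
    return R.from_matrix(np.stack([np.cross(y,z),y,z],1))*R.from_euler("y",t,degrees=True)
def ik(pos,T,q0):
    f=lambda q:np.r_[(fk(q,P)[0]-pos)*10,((fk(q,P)[1]*F).inv()*T).as_rotvec()]
    s=least_squares(f,np.clip(q0,LO+.01,HI-.01),bounds=(LO,HI)); return s.x,np.abs(s.fun).max()
E
python3 - <<'E'
from fk import *
print(P.round(4),max(np.abs(fk(q,P)[0]-x).max() for q,x,w in D))
for b in(0,-15,-30,-45):
  for gz in(.24,.28):
    g=np.array([.5,-.02,gz]); q=np.array([.0,.2,1.75,0,1.2,0])
    for t in range(0,126,5):
        T=tool(b,t); q,e=ik(g-T.apply([0,0,.155]),T,q)
        if t in(0,60,90,110,125): print(b,gz,t,q.round(2),round(e,4),"wrist",fk(q,P)[2].round(3))
E
```

```text
[ 2.827e-01  4.550e-01  4.997e-01  9.410e-02  1.426e-01  8.620e-02
 -1.000e-04] 1.6450931258182866e-05
0 0.24 0 [-0.21  0.06  1.73 -0.    1.35 -0.21] 0.0 wrist [ 0.5   -0.02   0.538]
0 0.24 60 [-0.66  0.38  1.68  0.78  1.81 -0.77] 0.0 wrist [ 0.5   -0.278  0.389]
0 0.24 90 [-0.71  0.65  1.65  1.05  2.08 -0.87] 0.0 wrist [ 0.5   -0.318  0.24 ]
0 0.24 110 [-0.69  0.84  1.63  1.24  2.27 -0.89] 0.0 wrist [ 0.5   -0.3    0.138]
0 0.24 125 [-0.64  0.96  1.62  1.41  2.41 -0.88] 0.0 wrist [ 0.5   -0.264  0.069]
0 0.28 0 [-0.21  0.02  1.68 -0.    1.44 -0.21] 0.0 wrist [ 0.5   -0.02   0.578]
0 0.28 60 [-0.66  0.32  1.66  0.8   1.86 -0.71] 0.0 wrist [ 0.5   -0.278  0.429]
0 0.28 90 [-0.71  0.58  1.65  1.08  2.11 -0.8 ] 0.0 wrist [ 0.5   -0.318  0.28 ]
0 0.28 110 [-0.69  0.76  1.65  1.28  2.28 -0.82] 0.0 wrist [ 0.5   -0.3    0.178]
0 0.28 125 [-0.64  0.88  1.65  1.46  2.42 -0.8 ] 0.0 wrist [ 0.5   -0.264  0.109]
-15 0.24 0 [-0.21  0.06  1.73 -0.    1.35  0.05] 0.0 wrist [ 0.5   -0.02   0.538]
-15 0.24 60 [-0.73  0.26  1.84  0.89  1.65 -0.68] 0.0 wrist [ 0.433 -0.269  0.389]
-15 0.24 90 [-0.79  
[... 1604 characters left out ...]
-0.51] 0.0 wrist [ 0.318 -0.202  0.389]
-45 0.24 90 [-0.91  0.36  2.19  1.47  1.64 -0.99] 0.0 wrist [ 0.29 -0.23  0.24]
-45 0.24 110 [-0.86  0.67  2.13  1.63  1.92 -1.2 ] 0.0 wrist [ 0.302 -0.218  0.138]
-45 0.24 125 [-0.76  0.87  2.04  1.75  2.16 -1.29] 0.0 wrist [ 0.328 -0.192  0.069]
-45 0.28 0 [-0.21  0.02  1.68 -0.    1.44  0.57] 0.0 wrist [ 0.5   -0.02   0.578]
-45 0.28 60 [-0.8  -0.08  2.12  1.09  1.36 -0.41] 0.0 wrist [ 0.318 -0.202  0.429]
-45 0.28 90 [-0.91  0.25  2.2   1.48  1.65 -0.88] 0.0 wrist [ 0.29 -0.23  0.28]
-45 0.28 110 [-0.86  0.55  2.16  1.66  1.92 -1.11] 0.0 wrist [ 0.302 -0.218  0.178]
-45 0.28 125 [-0.76  0.75  2.09  1.8   2.14 -1.21] 0.0 wrist [ 0.328 -0.192  0.109]
```

```bash
cat > look.py <<'E'
from h import *
import sys
def base():
    o=[]
    for n in("top","scene"):
        im,d=imaging.snapshot(n); A=cloud(n,d)
        near=np.hypot(A[...,0]-.508,A[...,1]+.387)<.12
        grey=(im.max(-1).astype(int)-im.min(-1)<45)
        for lo,hi,r in((.009,.022,.055),(.085,.3,.033)):
            m=near&grey&(A[...,2]>lo)&(A[...,2]<hi)
            q=A[m]
            if r<.04 and len(q): q=q[q[:,2]>np.percentile(q[:,2],95)-.006]
            c,R_=cv2.minEnclosingCircle((q[:,:2]*1000).astype(np.float32))
            o.append((n,r,np.round(c,1).tolist(),round(R_,1),round(float(np.median(q[:,2])),4),len(q)))
        if n=="top":
            m=(abs(A[...,0]-.5)<.15)&(abs(A[...,1]+.048)<.15)&(A[...,2]>.042)&(A[...,2]<.058)
            print("tray",np.round(cv2.minAreaRect((A[m][:,:2]*1000).astype(np.float32))[0],1))
    for x in o: print(*x)
if __name__=="__main__": base()
E
python3 look.py
python3 -m inch '{"translation":[[0,0,-0.03],[0,0,-0.07],[0,0,-0.1],[0,0,-0.14],[0,0,-0.17],[0,0,-0.17]],"twist":[[0,0,0],[0,0,0],[0,0,0],[0,0,0],[0,0,0],[0,0,0]],"grip":[0.5,0.5,0.5,0.5,0.5,0.5]}'; python3 go.py .508 -.386 .4 -45
```

```text
tray [500.3 -47.6]
top 0.055 [505.4, -386.6] 53.5 0.0142 723
top 0.033 [505.9, -386.4] 32.8 0.0926 85
scene 0.055 [511.1, -383.5] 53.6 0.0143 425
scene 0.033 [508.1, -387.4] 34.2 0.092 68
time: 4.67
position: [0.435, 0.203, 0.4058]
tool_rot: [1.907, 2.484, 0.02]
ft_force: [1.5, 1.6, 0.0]
finger_gap: 0.0658
finger_force: 45.4
trans [-0.5879, -0.0818, 0.0045] twist [0.8, -0.5, 60.0] q [0.26, -0.0, 1.77, 0.0, 1.36, -0.01] gap 0.0658 t 4.67
```

```bash
python3 -m inch '{"translation":[[-0.588,-0.082,0.0],[-0.588,-0.082,0.0],[-0.588,-0.082,0.0],[-0.588,-0.082,0.0],[-0.588,-0.082,0.0],[-0.588,-0.082,0.0],[-0.588,-0.082,0.0],[-0.588,-0.082,0.0],[-0.588,-0.082,0.0],[-0.588,-0.082,0.0],[-0.588,-0.082,0.0],[-0.588,-0.082,0.0],[-0.588,-0.082,0.0],[-0.588,-0.082,0.0],[-0.588,-0.082,0.0],[-0.588,-0.082,0.0],[-0.588,-0.082,0.0],[-0.588,-0.082,0.0],[-0.588,-0.082,0.0],[-0.588,-0.082,0.0]],"twist":[[0,0,60],[0,0,60],[0,0,60],[0,0,60],[0,0,60],[0,0,60],[0,0,60],[0,0,60],[0,0,60],[0,0,60],[0,0,60],[0,0,60],[0,0,60],[0,0,60],[0,0,60],[0,0,60],[0,0,60],[0,0,60],[0,0,60],[0,0,60]],"grip":[0.5,0.5,0.5,0.5,0.5,0.5,0.5,0.5,0.5,0.5,0.5,0.5,0.5,0.5,0.5,0.5,0.5,0.5,0.5,0.5]}'; python3 go.py .507 -.387 .268 -45
```

```text
time: 6.33
position: [0.5058, -0.3851, 0.3978]
tool_rot: [-2.901, -1.204, -0.0]
ft_force: [-0.1, 0.4, -0.5]
finger_gap: 0.0659
finger_force: 45.4
trans [-0.0005, 0.0022, 0.1298] twist [-0.0, -0.0, 0.1] q [-0.79, 0.34, 1.39, 0.0, 1.41, -0.0] gap 0.0659 t 6.33
```

```bash
python3 -m inch '{"translation":[[0,0.002,0.03],[0,0.002,0.05],[0,0.002,0.07],[0,0.002,0.085],[0,0.002,0.1],[0,0.002,0.11],[0,0.002,0.12],[0,0.002,0.125],[0,0.002,0.128],[0,0.002,0.128],[0,0.002,0.128]],"twist":[[0,0,0],[0,0,0],[0,0,0],[0,0,0],[0,0,0],[0,0,0],[0,0,0],[0,0,0],[0,0,0],[0,0,0],[0,0,0]],"grip":[0.5,0.5,0.5,0.5,0.5,0.5,0.5,0.5,0.5,0.5,0.5]}'; python3 -m inch '{"translation":[[0,0,0],[0,0,0],[0,0,0],[0,0,0],[0,0,0],[0,0,0],[0,0,-0.03],[0,0,-0.07],[0,0,-0.1],[0,0,-0.13],[0,0,-0.13]],"twist":[[0,0,0],[0,0,0],[0,0,0],[0,0,0],[0,0,0],[0,0,0],[0,0,0],[0,0,0],[0,0,0],[0,0,0],[0,0,0]],"grip":[0,0,0,0,0,0,0,0,0,0,0]}'; python3 go.py .568 .1928 .4 8
```

```text
time: 7.25
position: [0.5072, -0.3883, 0.2703]
tool_rot: [2.902, 1.201, 0.001]
ft_force: [-0.2, -0.2, -0.6]
finger_gap: 0.0659
finger_force: 45.4
time: 8.17
position: [0.5084, -0.3895, 0.4087]
tool_rot: [2.89, 1.196, 0.009]
ft_force: [1.4, -0.6, 2.1]
finger_gap: 0.0855
finger_force: 0.0
trans [0.4538, -0.3699, 0.0031] twist [0.8, 0.4, -53.0] q [-0.79, 0.34, 1.37, 0.0, 1.42, -0.0] gap 0.0855 t 8.17
```

```bash
python3 -m inch '{"translation":[[0.454,-0.37,0.003],[0.454,-0.37,0.003],[0.454,-0.37,0.003],[0.454,-0.37,0.003],[0.454,-0.37,0.003],[0.454,-0.37,0.003],[0.454,-0.37,0.003],[0.454,-0.37,0.003],[0.454,-0.37,0.003],[0.454,-0.37,0.003],[0.454,-0.37,0.003],[0.454,-0.37,0.003],[0.454,-0.37,0.003],[0.454,-0.37,0.003],[0.454,-0.37,0.003],[0.454,-0.37,0.003],[0.454,-0.37,0.003],[0.454,-0.37,0.003],[0.454,-0.37,0.003],[0.454,-0.37,0.003]],"twist":[[0,0,-53],[0,0,-53],[0,0,-53],[0,0,-53],[0,0,-53],[0,0,-53],[0,0,-53],[0,0,-53],[0,0,-53],[0,0,-53],[0,0,-53],[0,0,-53],[0,0,-53],[0,0,-53],[0,0,-53],[0,0,-53],[0,0,-53],[0,0,-53],[0,0,-53],[0,0,-53]],"grip":[0,0,0,0,0,0,0,0,0,0,0,0,0,0,0,0,0,0,0,0]}'; python3 go.py .568 .1928 .229 8; python3 look.py; python3 - <<'E'
from h import *
im,d=imaging.snapshot("top"); save("top1",cv2.resize(im[130:280,380:540],None,fx=4,fy=4))
E
```

```text
time: 9.83
position: [0.5668, 0.1929, 0.3967]
tool_rot: [2.064, 2.368, -0.0]
ft_force: [0.4, -0.1, 0.3]
finger_gap: 0.0854
finger_force: 0.0
trans [-0.0002, 0.0012, 0.1677] twist [-0.0, 0.0, -0.2] q [0.18, 0.26, 1.49, -0.0, 1.39, 0.05] gap 0.0854 t 9.83
tray [500.4 -47.5]
top 0.055 [505.5, -386.8] 53.2 0.0141 589
top 0.033 [505.6, -386.9] 33.1 0.1266 98
scene 0.055 [510.4, -383.3] 52.9 0.0141 435
scene 0.033 [508.8, -387.5] 34.6 0.1248 95
```

View pics/top1.png

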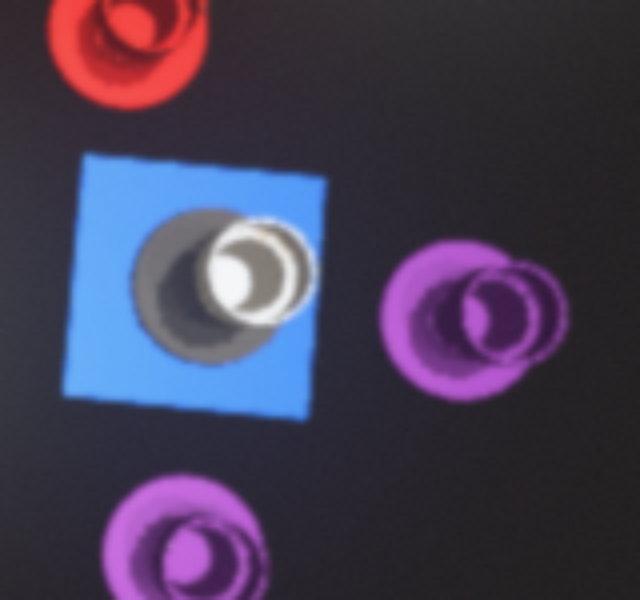

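```bash
python3 -m inch '{"translation":[[0,0.001,0.035],[0,0.001,0.07],[0,0.001,0.1],[0,0.001,0.13],[0,0.001,0.15],[0,0.001,0.165],[0,0.001,0.168],[0,0.001,0.168],[0,0.001,0.168],[0,0.001,0.168],[0,0.001,0.168],[0,0.001,0.168],[0,0.001,0.168],[0,0.001,0.168]],"twist":[[0,0,0],[0,0,0],[0,0,0],[0,0,0],[0,0,0],[0,0,0],[0,0,0],[0,0,0],[0,0,0],[0,0,0],[0,0,0],[0,0,0],[0,0,0],[0,0,0]],"grip":[0,0,0,0,0,0,0,0,0.5,0.5,0.5,0.5,0.5,0.5]}' 40; python3 -m inch '{"translation":[[0,0,-0.03],[0,0,-0.07],[0,0,-0.1],[0,0,-0.14],[0,0,-0.17],[0,0,-0.17],[0,0,-0.17]],"twist":[[0,0,0],[0,0,0],[0,0,0],[0,0,0],[0,0,0],[0,0,0],[0,0,0]],"grip":[0.5,0.5,0.5,0.5,0.5,0.5,0.5]}'; python3 go.py .52 -.01 .42 -40
```

```text
time: 11.15
position: [0.5686, 0.1947, 0.2309]
tool_rot: [2.06, 2.369, 0.005]
ft_force: [0.1, -0.2, 5.7]
finger_gap: 0.0651
finger_force: 44.9
time: 11.73
position: [0.5682, 0.1947, 0.4019]
tool_rot: [2.059, 2.368, 0.008]
ft_force: [0.5, 0.2, -2.0]
finger_gap: 0.065
finger_force: 45.2
trans [-0.196, -0.076, -0.0186] twist [0.3, -0.2, 48.0] q [0.19, 0.26, 1.48, 0.0, 1.39, 0.05] gap 0.065 t 11.73
```

```bash
python3 -m inch '{"translation":[[-0.196,-0.076,-0.019],[-0.196,-0.076,-0.019],[-0.196,-0.076,-0.019],[-0.196,-0.076,-0.019],[-0.196,-0.076,-0.019],[-0.196,-0.076,-0.019],[-0.196,-0.076,-0.019],[-0.196,-0.076,-0.019],[-0.196,-0.076,-0.019],[-0.196,-0.076,-0.019],[-0.196,-0.076,-0.019]],"twist":[[0,0,48],[0,0,48],[0,0,48],[0,0,48],[0,0,48],[0,0,48],[0,0,48],[0,0,48],[0,0,48],[0,0,48],[0,0,48]],"grip":[0.5,0.5,0.5,0.5,0.5,0.5,0.5,0.5,0.5,0.5,0.5]}'; python3 - <<'E'
from fk import *
from rig import env
q=env.state()["qpos"];g=np.array([.52,-.01,.26]);T0=tool(-40,0);p0=np.array([.52,-.01,.42])
for t in range(0,121,5):
    T=tool(-40,t); gg=g
    p=gg-T.apply([0,0,.155]); q2,e=ik(p,T,q); 
    print(t,q2.round(2),round(e,3),"w",fk(q2,P)[2].round(3),"tr",T0.inv().apply(p-p0).round(3),"dq",np.abs(q2-q).max().round(2)); q=q2
E
python3 go.py .52 -.01 .42 -40
```

```text
time: 12.65
position: [0.5194, -0.0095, 0.4168]
tool_rot: [-2.845, -1.33, 0.002]
ft_force: [0.1, 0.2, -1.5]
finger_gap: 0.0649
finger_force: 45.3
0 [-0.19  0.08  1.66  0.    1.4   0.51] 0.0 w [ 0.52  -0.01   0.558] tr [0.    0.    0.005] dq 0.01
5 [-0.23  0.05  1.7   0.08  1.35  0.45] 0.0 w [ 0.503 -0.03   0.556] tr [-0.014 -0.     0.006] dq 0.08
10 [-0.28  0.02  1.74  0.16  1.32  0.38] 0.0 w [ 0.487 -0.05   0.553] tr [-0.027  0.     0.007] dq 0.08
15 [-0.33 -0.01  1.78  0.25  1.29  0.31] 0.0 w [ 0.47  -0.069  0.547] tr [-0.04 -0.    0.01] dq 0.09
20 [-0.38 -0.03  1.81  0.35  1.26  0.23] 0.0 w [ 0.455 -0.088  0.54 ] tr [-0.053 -0.     0.014] dq 0.09
25 [-0.43 -0.05  1.85  0.44  1.25  0.14] 0.0 w [ 0.439 -0.106  0.53 ] tr [-0.066 -0.     0.02 ] dq 0.1
30 [-0.48 -0.06  1.89  0.54  1.24  0.06] 0.0 w [ 0.424 -0.124  0.518] tr [-0.078 -0.     0.026] dq 0.1
35 [-0.53 -0.06  1.92  0.64  1.24 -0.04] 0.0 w [ 0.41  -0.141  0.504] tr [-0.089 -0.     0.033] dq 0.1
40 [-0.58 -0.06  1.95  0.74  1.25 -0.13] 0.0 w [ 0.397 -0.157  0.488] tr [-0.1   -0.     0.041] dq 0.1
45 [-0.62 -0.05  1.98  0.83  1
[... 1040 characters left out ...]
.96] 0.0 w [ 0.329 -0.237  0.234] tr [-0.154 -0.     0.174] dq 0.07
100 [-0.83  0.49  2.1   1.55  1.79 -1.01] 0.0 w [ 0.332 -0.235  0.208] tr [-0.153  0.     0.187] dq 0.07
105 [-0.82  0.56  2.08  1.6   1.86 -1.06] 0.0 w [ 0.335 -0.23   0.183] tr [-0.15 -0.    0.2 ] dq 0.07
110 [-0.8   0.63  2.07  1.64  1.93 -1.1 ] 0.0 w [ 0.34  -0.224  0.158] tr [-0.146 -0.     0.213] dq 0.07
115 [-0.77  0.7   2.04  1.68  2.   -1.13] 0.0 w [ 0.347 -0.217  0.134] tr [-0.14   0.     0.226] dq 0.07
120 [-0.74  0.76  2.02  1.73  2.07 -1.16] 0.0 w [ 0.354 -0.207  0.111] tr [-0.134  0.     0.237] dq 0.07
trans [-0.0, 0.0007, -0.0032] twist [-0.1, 0.0, 0.1] q [-0.18, 0.08, 1.66, -0.0, 1.4, 0.51] gap 0.0649 t 12.65
```

```bash
python3 -m inch '{"translation":[[-0.027,0,0.002],[-0.027,0,0.002],[-0.053,0,0.009],[-0.053,0,0.009],[-0.078,0,0.021],[-0.078,0,0.021],[-0.1,0,0.036],[-0.1,0,0.036],[-0.119,0,0.055],[-0.119,0,0.055],[-0.134,0,0.078],[-0.134,0,0.078],[-0.146,0,0.102],[-0.146,0,0.102],[-0.153,0,0.128],[-0.153,0,0.128],[-0.155,0,0.155],[-0.155,0,0.155],[-0.155,0,0.155]],"twist":[[0,10,0],[0,10,0],[0,20,0],[0,20,0],[0,30,0],[0,30,0],[0,40,0],[0,40,0],[0,50,0],[0,50,0],[0,60,0],[0,60,0],[0,70,0],[0,70,0],[0,80,0],[0,80,0],[0,90,0],[0,90,0],[0,90,0]],"grip":[0.5,0.5,0.5,0.5,0.5,0.5,0.5,0.5,0.5,0.5,0.5,0.5,0.5,0.5,0.5,0.5,0.5,0.5,0.5]}'; python3 go.py .52 -.01 .42 -40
python3 -m inch '{"translation":[[-0.027,0,0.002],[-0.027,0,0.002],[-0.027,0,0.002],[-0.053,0,0.009],[-0.053,0,0.009],[-0.053,0,0.009],[-0.066,0,0.0145],[-0.066,0,0.0145],[-0.066,0,0.0145],[-0.066,0,0.0145],[-0.066,0,0.0145],[-0.066,0,0.0145],[-0.066,0,0.0145],[-0.066,0,0.0145]],"twist":[[0,10,0],[0,10,0],[0,10,0],[0,20,0],[0,20,0],[0,20,0],[0,25,0],[0,25,0],[0,25,0],[0,25,0],[0,25,0],[0,25,0],[0,25,0],[0,25,0]],"grip":[0.5,0.5,0.5,0.5,0.5,0.5,0.5,0.5,0.5,0.5,0.5,0.5,0.5,0.5]}'; python3 - <<'E'
from h import *
im,d=imaging.snapshot("top"); a=cv2.resize(im[140:280,240:400],None,fx=2.5,fy=2.5)
im,d=imaging.snapshot("scene"); b=cv2.resize(im[120:260,250:410],None,fx=2.5,fy=2.5); save("pour1",np.hstack([a,b]))
E
python3 go.py .52 -.01 .42 -40
```

```text
time: 14.23
position: [0.4196, -0.1282, 0.2596]
tool_rot: [-1.702, -0.787, -1.698]
ft_force: [-0.1, -0.3, -1.4]
finger_gap: 0.0649
finger_force: 45.4
trans [0.1603, -0.0002, 0.1552] twist [-0.3, -90.0, -0.3] q [-0.84, 0.36, 2.11, 1.46, 1.66, -0.9] gap 0.0649 t 14.23
time: 15.4
position: [0.4292, -0.1179, 0.1974]
tool_rot: [-1.258, -0.588, -1.975]
ft_force: [0.2, -0.6, -0.6]
finger_gap: 0.0651
finger_force: 45.5
trans [0.1426, 0.0003, 0.222] twist [0.1, -115.0, 0.0] q [-0.77, 0.69, 2.05, 1.69, 2.0, -1.13] gap 0.0652 t 15.5
```

View pics/pour1.png

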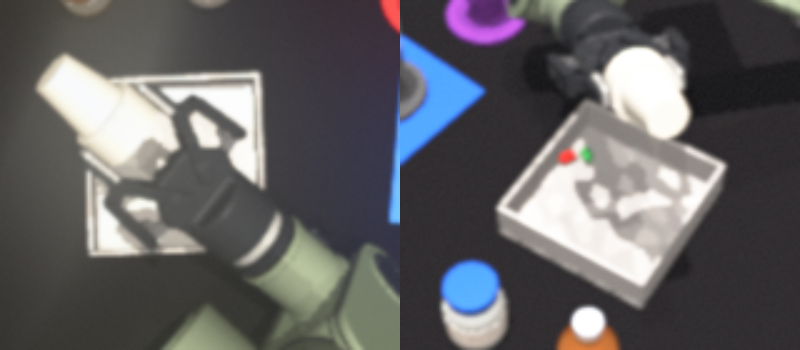

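```bash
python3 -m inch '{"translation":[[0.038,0,0.005],[0.038,0,0.005],[0.073,0,0.018],[0.073,0,0.018],[0.104,0,0.04],[0.104,0,0.04],[0.1285,0,0.068],[0.1285,0,0.068],[0.146,0,0.102],[0.146,0,0.102],[0.154,0,0.139],[0.154,0,0.139],[0.1535,0,0.177],[0.1535,0,0.177],[0.1405,0,0.2205],[0.1405,0,0.2205],[0.1405,0,0.2205],[0.1405,0,0.2205],[0.1405,0,0.2205]],"twist":[[0,-14,0],[0,-14,0],[0,-28,0],[0,-28,0],[0,-42,0],[0,-42,0],[0,-56,0],[0,-56,0],[0,-70,0],[0,-70,0],[0,-84,0],[0,-84,0],[0,-98,0],[0,-98,0],[0,-115,0],[0,-115,0],[0,-115,0],[0,-115,0],[0,-115,0]],"grip":[0.5,0.5,0.5,0.5,0.5,0.5,0.5,0.5,0.5,0.5,0.5,0.5,0.5,0.5,0.5,0.5,0.5,0.5,0.5]}';python3 look.py; python3 go.py .507 -.387 .43 -45
```

```text
time: 17.08
position: [0.5193, -0.0096, 0.4163]
tool_rot: [-2.845, -1.327, 0.001]
ft_force: [0.1, 0.2, -0.7]
finger_gap: 0.0651
finger_force: 45.3
tray [500.3 -48.1]
top 0.055 [506.2, -386.1] 53.1 0.0143 583
top 0.033 [505.9, -386.8] 32.9 0.1265 96
scene 0.055 [510.8, -384.2] 53.1 0.0142 432
scene 0.033 [511.5, -387.3] 35.2 0.1254 95
trans [-0.2959, 0.2332, -0.014] twist [-0.1, -0.0, 4.9] q [-0.19, 0.08, 1.66, 0.0, 1.4, 0.51] gap 0.065 t 17.18
```

```bash
python3 -m inch '{"translation":[[-0.296,0.233,-0.014],[-0.296,0.233,-0.014],[-0.296,0.233,-0.014],[-0.296,0.233,-0.014],[-0.296,0.233,-0.014],[-0.296,0.233,-0.014],[-0.296,0.233,-0.014],[-0.296,0.233,-0.014],[-0.296,0.233,-0.014],[-0.296,0.233,-0.014],[-0.296,0.233,-0.014],[-0.296,0.233,-0.014],[-0.296,0.233,-0.014]],"twist":[[0,0,5],[0,0,5],[0,0,5],[0,0,5],[0,0,5],[0,0,5],[0,0,5],[0,0,5],[0,0,5],[0,0,5],[0,0,5],[0,0,5],[0,0,5]],"grip":[0.5,0.5,0.5,0.5,0.5,0.5,0.5,0.5,0.5,0.5,0.5,0.5,0.5]}'; python3 go.py .507 -.387 .304 -45
```

```text
time: 18.27
position: [0.5072, -0.3858, 0.431]
tool_rot: [-2.901, -1.201, -0.001]
ft_force: [-0.3, 0.4, -0.6]
finger_gap: 0.0654
finger_force: 45.4
trans [-0.0012, 0.0008, 0.127] twist [-0.1, -0.1, -0.0] q [-0.79, 0.32, 1.35, 0.0, 1.48, -0.0] gap 0.0654 t 18.27
```

Descend, release, then go towards cup A (0.434, 0.346).

```bash
python3 -m inch '{"translation":[[0,0.001,0.03],[0,0.001,0.05],[0,0.001,0.07],[0,0.001,0.085],[0,0.001,0.1],[0,0.001,0.11],[0,0.001,0.12],[0,0.001,0.124],[0,0.001,0.126],[0,0.001,0.126],[0,0.001,0.126]],"twist":[[0,0,0],[0,0,0],[0,0,0],[0,0,0],[0,0,0],[0,0,0],[0,0,0],[0,0,0],[0,0,0],[0,0,0],[0,0,0]],"grip":[0.5,0.5,0.5,0.5,0.5,0.5,0.5,0.5,0.5,0.5,0.5]}'; python3 -m inch '{"translation":[[0,0,0],[0,0,0],[0,0,0],[0,0,0],[0,0,0],[0,0,0],[0,0,-0.03],[0,0,-0.07],[0,0,-0.1],[0,0,-0.13],[0,0,-0.13],[0,0,-0.13]],"twist":[[0,0,0],[0,0,0],[0,0,0],[0,0,0],[0,0,0],[0,0,0],[0,0,0],[0,0,0],[0,0,0],[0,0,0],[0,0,0],[0,0,0]],"grip":[0,0,0,0,0,0,0,0,0,0,0,0]}'; python3 go.py .434 .346 .4 30
```

```text
time: 19.18
position: [0.5085, -0.3875, 0.3061]
tool_rot: [2.902, 1.201, 0.001]
ft_force: [0.4, -0.2, -0.4]
finger_gap: 0.0649
finger_force: 45.4
time: 20.18
position: [0.5087, -0.3877, 0.4387]
tool_rot: [2.897, 1.199, 0.004]
ft_force: [-0.4, 0.2, -0.3]
finger_gap: 0.0855
finger_force: 0.0
trans [0.4658, -0.5721, 0.0349] twist [0.3, 0.3, -75.0] q [-0.79, 0.32, 1.33, -0.0, 1.48, -0.0] gap 0.0855 t 20.18
```

```bash
python3 -m inch '{"translation":[[0.466,-0.572,0.035],[0.466,-0.572,0.035],[0.466,-0.572,0.035],[0.466,-0.572,0.035],[0.466,-0.572,0.035],[0.466,-0.572,0.035],[0.466,-0.572,0.035],[0.466,-0.572,0.035],[0.466,-0.572,0.035],[0.466,-0.572,0.035],[0.466,-0.572,0.035],[0.466,-0.572,0.035],[0.466,-0.572,0.035],[0.466,-0.572,0.035],[0.466,-0.572,0.035],[0.466,-0.572,0.035],[0.466,-0.572,0.035],[0.466,-0.572,0.035],[0.466,-0.572,0.035],[0.466,-0.572,0.035]],"twist":[[0,0,-75],[0,0,-75],[0,0,-75],[0,0,-75],[0,0,-75],[0,0,-75],[0,0,-75],[0,0,-75],[0,0,-75],[0,0,-75],[0,0,-75],[0,0,-75],[0,0,-75],[0,0,-75],[0,0,-75],[0,0,-75],[0,0,-75],[0,0,-75],[0,0,-75],[0,0,-75]],"grip":[0,0,0,0,0,0,0,0,0,0,0,0,0,0,0,0,0,0,0,0]}';python3 look.py; python3 -m inch '{"translation":[[0,0,0],[0,0,0],[0,0,0]],"twist":[[0,0,0],[0,0,0],[0,0,0]],"grip":[0,0,0]}'; python3 go.py .434 .346 .229 30
```

```text
time: 21.85
position: [0.4326, 0.3478, 0.398]
tool_rot: [-1.566, -2.721, 0.006]
ft_force: [-0.3, -1.1, -0.8]
finger_gap: 0.0856
finger_force: 0.0
tray [500.3 -47.5]
top 0.055 [505.6, -386.4] 53.1 0.0142 594
top 0.033 [505.6, -387.1] 33.1 0.1607 112
scene 0.055 [511.1, -384.5] 53.4 0.0143 425
scene 0.033 [508.6, -386.2] 34.6 0.1591 117
time: 22.2
position: [0.4341, 0.3455, 0.4003]
tool_rot: [1.574, 2.719, -0.0]
ft_force: [0.3, -1.2, 0.2]
finger_gap: 0.0854
finger_force: 0.0
trans [0.0005, 0.0002, 0.1713] twist [0.0, 0.0, -0.1] q [0.52, 0.17, 1.6, -0.0, 1.38, -0.0] gap 0.0854 t 22.2
```

```bash
python3 -m inch '{"translation":[[0,0,0.035],[0,0,0.07],[0,0,0.1],[0,0,0.13],[0,0,0.15],[0,0,0.165],[0,0,0.171],[0,0,0.171],[0,0,0.171],[0,0,0.171],[0,0,0.171],[0,0,0.171],[0,0,0.171],[0,0,0.171]],"twist":[[0,0,0],[0,0,0],[0,0,0],[0,0,0],[0,0,0],[0,0,0],[0,0,0],[0,0,0],[0,0,0],[0,0,0],[0,0,0],[0,0,0],[0,0,0],[0,0,0]],"grip":[0,0,0,0,0,0,0,0,0.5,0.5,0.5,0.5,0.5,0.5]}' 40; python3 -m inch '{"translation":[[0,0,-0.03],[0,0,-0.07],[0,0,-0.1],[0,0,-0.14],[0,0,-0.17],[0,0,-0.19],[0,0,-0.19],[0,0,-0.19]],"twist":[[0,0,0],[0,0,0],[0,0,0],[0,0,0],[0,0,0],[0,0,0],[0,0,0],[0,0,0]],"grip":[0.5,0.5,0.5,0.5,0.5,0.5,0.5,0.5]}'; python3 go.py .53 .01 .42 -40
```

```text
time: 23.37
position: [0.4345, 0.3471, 0.2312]
tool_rot: [1.57, 2.719, 0.005]
ft_force: [-1.4, -1.5, 6.2]
finger_gap: 0.0644
finger_force: 44.7
time: 24.03
position: [0.4338, 0.3468, 0.4205]
tool_rot: [1.57, 2.719, 0.004]
ft_force: [-0.4, 0.3, -1.3]
finger_gap: 0.0642
finger_force: 45.1
trans [-0.3398, -0.0849, 0.0002] twist [0.2, -0.1, 70.0] q [0.52, 0.15, 1.57, 0.0, 1.41, -0.0] gap 0.0642 t 24.03
```

```bash
python3 -m inch '{"translation":[[-0.34,-0.085,0],[-0.34,-0.085,0],[-0.34,-0.085,0],[-0.34,-0.085,0],[-0.34,-0.085,0],[-0.34,-0.085,0],[-0.34,-0.085,0],[-0.34,-0.085,0],[-0.34,-0.085,0],[-0.34,-0.085,0],[-0.34,-0.085,0],[-0.34,-0.085,0],[-0.34,-0.085,0],[-0.34,-0.085,0]],"twist":[[0,0,70],[0,0,70],[0,0,70],[0,0,70],[0,0,70],[0,0,70],[0,0,70],[0,0,70],[0,0,70],[0,0,70],[0,0,70],[0,0,70],[0,0,70],[0,0,70]],"grip":[0.5,0.5,0.5,0.5,0.5,0.5,0.5,0.5,0.5,0.5,0.5,0.5,0.5,0.5]}'; python3 - <<'E'
from h import *
im,d=imaging.snapshot("top"); a=cv2.resize(im[140:280,240:400],None,fx=2.5,fy=2.5)
im,d=imaging.snapshot("scene"); b=cv2.resize(im[80:220,260:420],None,fx=2.5,fy=2.5); save("hold2",np.hstack([a,b]))
E
python3 go.py .53 .01 .42 -40
```

```text
time: 25.2
position: [0.5295, 0.0105, 0.4183]
tool_rot: [-2.845, -1.331, 0.002]
ft_force: [1.0, -0.3, -1.4]
finger_gap: 0.0644
finger_force: 45.1
trans [-0.0002, 0.0006, -0.0011] twist [-0.0, 0.0, 0.1] q [-0.14, 0.1, 1.63, 0.0, 1.41, 0.55] gap 0.0647 t 25.3
```

View pics/hold2.png

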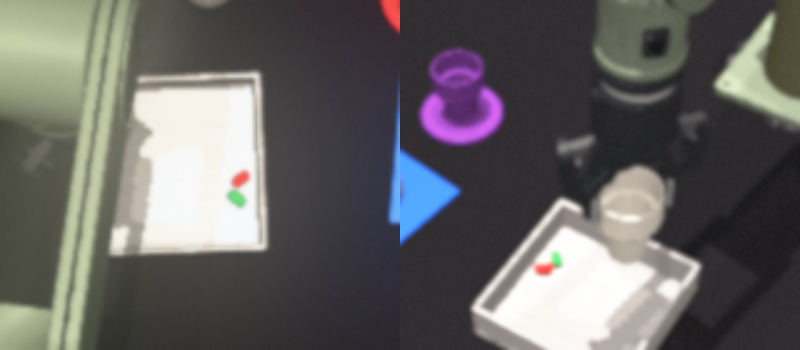

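```bash
python3 -m inch '{"translation":[[-0.027,0,0.002],[-0.027,0,0.002],[-0.053,0,0.009],[-0.053,0,0.009],[-0.078,0,0.021],[-0.078,0,0.021],[-0.1,0,0.036],[-0.1,0,0.036],[-0.119,0,0.055],[-0.119,0,0.055],[-0.134,0,0.078],[-0.134,0,0.078],[-0.146,0,0.102],[-0.146,0,0.102],[-0.153,0,0.128],[-0.153,0,0.128],[-0.155,0,0.155],[-0.155,0,0.155],[-0.155,0,0.155]],"twist":[[0,10,0],[0,10,0],[0,20,0],[0,20,0],[0,30,0],[0,30,0],[0,40,0],[0,40,0],[0,50,0],[0,50,0],[0,60,0],[0,60,0],[0,70,0],[0,70,0],[0,80,0],[0,80,0],[0,90,0],[0,90,0],[0,90,0]],"grip":[0.5,0.5,0.5,0.5,0.5,0.5,0.5,0.5,0.5,0.5,0.5,0.5,0.5,0.5,0.5,0.5,0.5,0.5,0.5]}'
python3 -m inch '{"translation":[[-0.027,0,0.002],[-0.027,0,0.002],[-0.027,0,0.002],[-0.053,0,0.009],[-0.053,0,0.009],[-0.053,0,0.009],[-0.066,0,0.0145],[-0.066,0,0.0145],[-0.066,0,0.0145],[-0.066,0,0.0145],[-0.066,0,0.0145],[-0.066,0,0.0145],[-0.066,0,0.0145],[-0.066,0,0.0145]],"twist":[[0,10,0],[0,10,0],[0,10,0],[0,20,0],[0,20,0],[0,20,0],[0,25,0],[0,25,0],[0,25,0],[0,25,0],[0,25,0],[0,25,0],[0,25,0],[0,25,0]],"grip":[0.5,0.5,0.5,0.5,0.5,0.5,0.5,0.5,0.5,0.5,0.5,0.5,0.5,0.5]}'; python3 - <<'E'
from h import *
im,d=imaging.snapshot("top"); a=cv2.resize(im[140:280,240:400],None,fx=2.5,fy=2.5)
im,d=imaging.snapshot("scene"); b=cv2.resize(im[120:260,250:410],None,fx=2.5,fy=2.5); save("pour2",np.hstack([a,b]))
E
```

```text
time: 26.88
position: [0.4299, -0.1085, 0.2614]
tool_rot: [-1.703, -0.787, -1.698]
ft_force: [-0.1, 0.3, -0.6]
finger_gap: 0.0643
finger_force: 45.1
time: 28.05
position: [0.4396, -0.0982, 0.1989]
tool_rot: [-1.258, -0.588, -1.975]
ft_force: [0.1, -0.7, -1.9]
finger_gap: 0.0643
finger_force: 45.2
```

View pics/pour2.png

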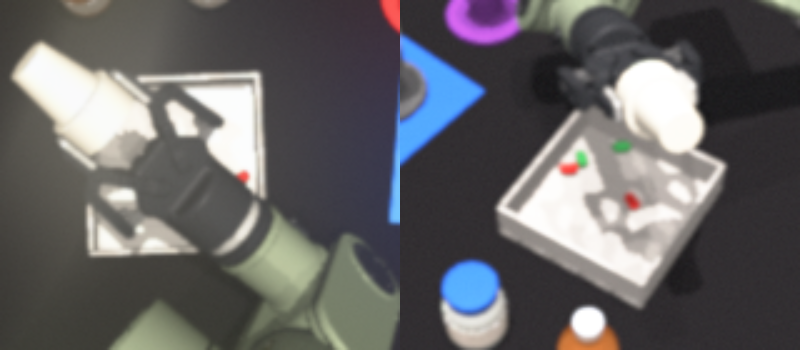

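```bash
python3 -m inch '{"translation":[[0.038,0,0.005],[0.038,0,0.005],[0.073,0,0.018],[0.073,0,0.018],[0.104,0,0.04],[0.104,0,0.04],[0.1285,0,0.068],[0.1285,0,0.068],[0.146,0,0.102],[0.146,0,0.102],[0.154,0,0.139],[0.154,0,0.139],[0.1535,0,0.177],[0.1535,0,0.177],[0.1405,0,0.2205],[0.1405,0,0.2205],[0.1405,0,0.2205],[0.1405,0,0.2205],[0.1405,0,0.2205]],"twist":[[0,-14,0],[0,-14,0],[0,-28,0],[0,-28,0],[0,-42,0],[0,-42,0],[0,-56,0],[0,-56,0],[0,-70,0],[0,-70,0],[0,-84,0],[0,-84,0],[0,-98,0],[0,-98,0],[0,-115,0],[0,-115,0],[0,-115,0],[0,-115,0],[0,-115,0]],"grip":[0.5,0.5,0.5,0.5,0.5,0.5,0.5,0.5,0.5,0.5,0.5,0.5,0.5,0.5,0.5,0.5,0.5,0.5,0.5]}';python3 look.py; python3 go.py .507 -.387 .46 -45
```

```text
time: 29.73
position: [0.5296, 0.0102, 0.4178]
tool_rot: [-2.845, -1.327, 0.001]
ft_force: [-0.7, 0.8, -0.9]
finger_gap: 0.0646
finger_force: 45.1
tray [500.5 -59.8]
top 0.055 [506.1, -386.1] 53.3 0.0142 586
top 0.033 [506.2, -387.3] 32.8 0.1604 110
scene 0.055 [511.1, -383.7] 53.5 0.0142 428
scene 0.033 [508.5, -388.1] 34.9 0.1594 104
trans [-0.3176, 0.238, -0.0424] twist [-0.1, -0.0, 4.9] q [-0.15, 0.1, 1.64, 0.0, 1.41, 0.55] gap 0.0639 t 29.83
```

```bash
python3 -m inch '{"translation":[[-0.02,0.015,-0.042],[-0.318,0.238,-0.042],[-0.318,0.238,-0.042],[-0.318,0.238,-0.042],[-0.318,0.238,-0.042],[-0.318,0.238,-0.042],[-0.318,0.238,-0.042],[-0.318,0.238,-0.042],[-0.318,0.238,-0.042],[-0.318,0.238,-0.042],[-0.318,0.238,-0.042],[-0.318,0.238,-0.042],[-0.318,0.238,-0.042],[-0.318,0.238,-0.042],[-0.318,0.238,-0.042]],"twist":[[0,0,0],[0,0,5],[0,0,5],[0,0,5],[0,0,5],[0,0,5],[0,0,5],[0,0,5],[0,0,5],[0,0,5],[0,0,5],[0,0,5],[0,0,5],[0,0,5],[0,0,5]],"grip":[0.5,0.5,0.5,0.5,0.5,0.5,0.5,0.5,0.5,0.5,0.5,0.5,0.5,0.5,0.5]}'; python3 go.py .507 -.387 .338 -45
```

```text
time: 31.08
position: [0.5077, -0.3856, 0.461]
tool_rot: [-2.902, -1.204, -0.001]
ft_force: [-0.1, 0.1, -0.7]
finger_gap: 0.0643
finger_force: 45.2
trans [-0.0016, 0.0005, 0.123] twist [-0.0, -0.0, 0.1] q [-0.79, 0.3, 1.31, 0.0, 1.53, -0.0] gap 0.0643 t 31.08
```

```bash
python3 -m inch '{"translation":[[-0.001,0.001,0.03],[-0.001,0.001,0.05],[-0.001,0.001,0.07],[-0.001,0.001,0.085],[-0.001,0.001,0.1],[-0.001,0.001,0.11],[-0.001,0.001,0.117],[-0.001,0.001,0.12],[-0.001,0.001,0.122],[-0.001,0.001,0.122],[-0.001,0.001,0.122]],"twist":[[0,0,0],[0,0,0],[0,0,0],[0,0,0],[0,0,0],[0,0,0],[0,0,0],[0,0,0],[0,0,0],[0,0,0],[0,0,0]],"grip":[0.5,0.5,0.5,0.5,0.5,0.5,0.5,0.5,0.5,0.5,0.5]}'; python3 -m inch '{"translation":[[0,0,0],[0,0,0],[0,0,0],[0,0,0],[0,0,0],[0,0,0],[0,0,-0.03],[0,0,-0.07],[0,0,-0.1],[0,0,-0.13],[0,0,-0.13],[0,0,-0.13]],"twist":[[0,0,0],[0,0,0],[0,0,0],[0,0,0],[0,0,0],[0,0,0],[0,0,0],[0,0,0],[0,0,0],[0,0,0],[0,0,0],[0,0,0]],"grip":[0,0,0,0,0,0,0,0,0,0,0,0]}'; python3 go.py .550 .3575 .4 24
```

```text
time: 32.0
position: [0.5079, -0.3884, 0.3397]
tool_rot: [2.901, 1.201, 0.001]
ft_force: [-0.1, 0.2, -0.9]
finger_gap: 0.0645
finger_force: 45.3
time: 33.0
position: [0.5079, -0.3886, 0.4723]
tool_rot: [2.897, 1.199, 0.004]
ft_force: [0.1, -0.2, -0.1]
finger_gap: 0.0855
finger_force: 0.0
trans [0.5571, -0.4986, 0.069] twist [0.3, 0.2, -69.0] q [-0.79, 0.3, 1.29, 0.0, 1.55, -0.0] gap 0.0855 t 33.0
```

```bash
python3 -m inch '{"translation":[[0.557,-0.499,0.069],[0.557,-0.499,0.069],[0.557,-0.499,0.069],[0.557,-0.499,0.069],[0.557,-0.499,0.069],[0.557,-0.499,0.069],[0.557,-0.499,0.069],[0.557,-0.499,0.069],[0.557,-0.499,0.069],[0.557,-0.499,0.069],[0.557,-0.499,0.069],[0.557,-0.499,0.069],[0.557,-0.499,0.069],[0.557,-0.499,0.069],[0.557,-0.499,0.069],[0.557,-0.499,0.069],[0.557,-0.499,0.069],[0.557,-0.499,0.069],[0.557,-0.499,0.069],[0.557,-0.499,0.069]],"twist":[[0,0,-69],[0,0,-69],[0,0,-69],[0,0,-69],[0,0,-69],[0,0,-69],[0,0,-69],[0,0,-69],[0,0,-69],[0,0,-69],[0,0,-69],[0,0,-69],[0,0,-69],[0,0,-69],[0,0,-69],[0,0,-69],[0,0,-69],[0,0,-69],[0,0,-69],[0,0,-69]],"grip":[0,0,0,0,0,0,0,0,0,0,0,0,0,0,0,0,0,0,0,0]}';python3 look.py; python3 -m inch '{"translation":[[0,0,0],[0,0,0],[0,0,0]],"twist":[[0,0,0],[0,0,0],[0,0,0]],"grip":[0,0,0]}'; python3 go.py .550 .3575 .229 24; python3 - <<'E'
from h import *
im,d=imaging.snapshot("top"); save("top3",cv2.resize(im[110:290,140:540],None,fx=2,fy=2))
E
```

```text
time: 34.67
position: [0.5478, 0.3604, 0.3964]
tool_rot: [-1.705, -2.636, 0.007]
ft_force: [0.2, -0.2, 0.1]
finger_gap: 0.0855
finger_force: 0.0
tray [500.4 -47.6]
top 0.055 [506.4, -386.4] 53.3 0.0142 590
top 0.033 [506.3, -387.7] 33.3 0.1944 129
scene 0.055 [510.9, -381.9] 53.1 0.0141 431
scene 0.033 [508.5, -387.1] 34.6 0.1926 127
time: 35.02
position: [0.5493, 0.3569, 0.4002]
tool_rot: [1.714, 2.632, 0.0]
ft_force: [-0.7, 0.7, -0.4]
finger_gap: 0.0853
finger_force: 0.0
trans [0.0003, 0.0008, 0.1712] twist [0.0, 0.0, -0.1] q [0.44, 0.38, 1.33, -0.0, 1.43, 0.03] gap 0.0853 t 35.02
```

View pics/top3.png

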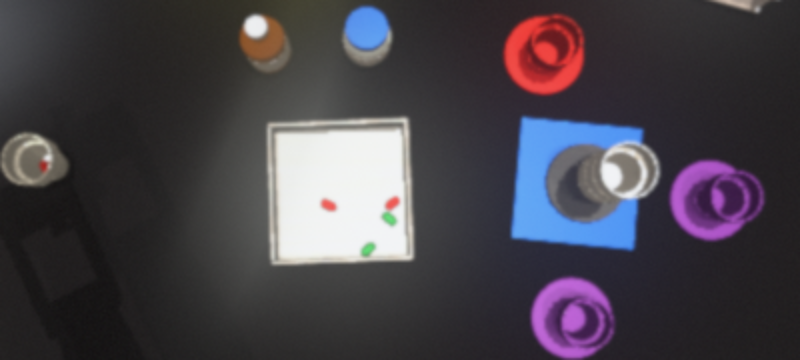

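Tray holds four bars, the stack (at 625,170) is seated with its rim at 195 mm, and the last cup stands at (30,158).

```bash
python3 -m inch '{"translation":[[0,0.001,0.035],[0,0.001,0.07],[0,0.001,0.1],[0,0.001,0.13],[0,0.001,0.15],[0,0.001,0.165],[0,0.001,0.171],[0,0.001,0.171],[0,0.001,0.171],[0,0.001,0.171],[0,0.001,0.171],[0,0.001,0.171],[0,0.001,0.171],[0,0.001,0.171]],"twist":[[0,0,0],[0,0,0],[0,0,0],[0,0,0],[0,0,0],[0,0,0],[0,0,0],[0,0,0],[0,0,0],[0,0,0],[0,0,0],[0,0,0],[0,0,0],[0,0,0]],"grip":[0,0,0,0,0,0,0,0,0.5,0.5,0.5,0.5,0.5,0.5]}' 40; python3 -m inch '{"translation":[[0,0,-0.03],[0,0,-0.07],[0,0,-0.1],[0,0,-0.14],[0,0,-0.17],[0,0,-0.19],[0,0,-0.19],[0,0,-0.19]],"twist":[[0,0,0],[0,0,0],[0,0,0],[0,0,0],[0,0,0],[0,0,0],[0,0,0],[0,0,0]],"grip":[0.5,0.5,0.5,0.5,0.5,0.5,0.5,0.5]}'; python3 go.py .535 .015 .42 -40
```

```text
time: 36.23
position: [0.5508, 0.3592, 0.231]
tool_rot: [1.71, 2.632, 0.005]
ft_force: [-1.6, -0.9, 6.1]
finger_gap: 0.0648
finger_force: 44.8
time: 36.9
position: [0.5499, 0.3589, 0.4202]
tool_rot: [1.711, 2.633, 0.004]
ft_force: [-0.3, -0.2, -1.7]
finger_gap: 0.0649
finger_force: 45.1
trans [-0.3081, -0.1534, -0.0004] twist [0.2, -0.1, 64.0] q [0.45, 0.37, 1.31, 0.0, 1.47, 0.03] gap 0.0649 t 36.9
```

```bash
python3 -m inch '{"translation":[[-0.308,-0.153,0],[-0.308,-0.153,0],[-0.308,-0.153,0],[-0.308,-0.153,0],[-0.308,-0.153,0],[-0.308,-0.153,0],[-0.308,-0.153,0],[-0.308,-0.153,0],[-0.308,-0.153,0],[-0.308,-0.153,0],[-0.308,-0.153,0],[-0.308,-0.153,0],[-0.308,-0.153,0],[-0.308,-0.153,0]],"twist":[[0,0,64],[0,0,64],[0,0,64],[0,0,64],[0,0,64],[0,0,64],[0,0,64],[0,0,64],[0,0,64],[0,0,64],[0,0,64],[0,0,64],[0,0,64],[0,0,64]],"grip":[0.5,0.5,0.5,0.5,0.5,0.5,0.5,0.5,0.5,0.5,0.5,0.5,0.5,0.5]}'; python3 go.py .535 .015 .42 -40; python3 - <<'E'
from h import *
im,A=imaging.snapshot("scene"); A=cloud("scene",A)
m=(abs(A[...,0]-.5)<.15)&(abs(A[...,1]+.048)<.15)&(A[...,2]>.042)&(A[...,2]<.056)
print("tray",cv2.minAreaRect((A[m][:,:2]*1000).astype(np.float32)))
E
```

```text
time: 38.07
position: [0.5352, 0.0165, 0.4181]
tool_rot: [-2.845, -1.331, 0.001]
ft_force: [0.7, 0.6, 0.1]
finger_gap: 0.0648
finger_force: 45.1
trans [-0.0012, 0.0008, -0.0019] twist [-0.1, 0.0, 0.1] q [-0.13, 0.11, 1.62, 0.0, 1.41, 0.56] gap 0.0648 t 38.07
tray ((503.83074951171875, -47.73247528076172), (192.81353759765625, 190.8142852783203), 0.7516745924949646)
```

Tray unmoved; pour.

```bash
python3 -m inch '{"translation":[[-0.027,0,0.002],[-0.027,0,0.002],[-0.053,0,0.009],[-0.053,0,0.009],[-0.078,0,0.021],[-0.078,0,0.021],[-0.1,0,0.036],[-0.1,0,0.036],[-0.119,0,0.055],[-0.119,0,0.055],[-0.134,0,0.078],[-0.134,0,0.078],[-0.146,0,0.102],[-0.146,0,0.102],[-0.153,0,0.128],[-0.153,0,0.128],[-0.155,0,0.155],[-0.155,0,0.155],[-0.155,0,0.155]],"twist":[[0,10,0],[0,10,0],[0,20,0],[0,20,0],[0,30,0],[0,30,0],[0,40,0],[0,40,0],[0,50,0],[0,50,0],[0,60,0],[0,60,0],[0,70,0],[0,70,0],[0,80,0],[0,80,0],[0,90,0],[0,90,0],[0,90,0]],"grip":[0.5,0.5,0.5,0.5,0.5,0.5,0.5,0.5,0.5,0.5,0.5,0.5,0.5,0.5,0.5,0.5,0.5,0.5,0.5]}'
python3 -m inch '{"translation":[[-0.027,0,0.002],[-0.027,0,0.002],[-0.027,0,0.002],[-0.053,0,0.009],[-0.053,0,0.009],[-0.053,0,0.009],[-0.066,0,0.0145],[-0.066,0,0.0145],[-0.066,0,0.0145],[-0.066,0,0.0145],[-0.066,0,0.0145],[-0.066,0,0.0145],[-0.066,0,0.0145],[-0.066,0,0.0145]],"twist":[[0,10,0],[0,10,0],[0,10,0],[0,20,0],[0,20,0],[0,20,0],[0,25,0],[0,25,0],[0,25,0],[0,25,0],[0,25,0],[0,25,0],[0,25,0],[0,25,0]],"grip":[0.5,0.5,0.5,0.5,0.5,0.5,0.5,0.5,0.5,0.5,0.5,0.5,0.5,0.5]}'; python3 - <<'E'
from h import *
im,d=imaging.snapshot("top"); a=cv2.resize(im[140:280,240:400],None,fx=2.5,fy=2.5)
im,d=imaging.snapshot("scene"); b=cv2.resize(im[120:260,250:410],None,fx=2.5,fy=2.5); save("pour3",np.hstack([a,b]))
E
```

```text
time: 39.7
position: [0.4353, -0.1029, 0.2608]
tool_rot: [-1.702, -0.787, -1.697]
ft_force: [0.4, 0.7, -1.4]
finger_gap: 0.0651
finger_force: 45.2
time: 40.87
position: [0.4449, -0.0927, 0.1984]
tool_rot: [-1.258, -0.588, -1.975]
ft_force: [-0.0, -0.1, -0.9]
finger_gap: 0.0648
finger_force: 45.2
```

View pics/pour3.png

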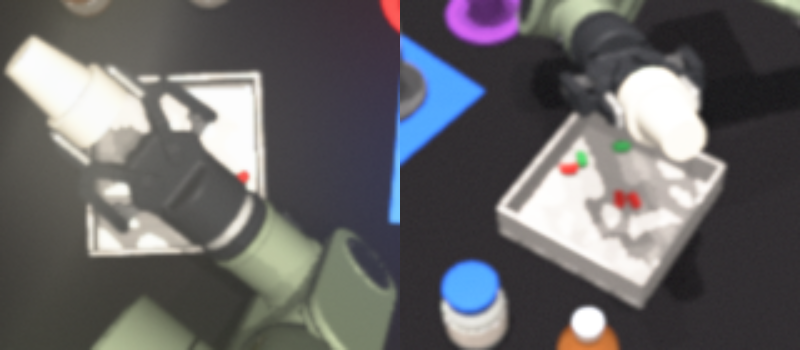

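```bash
python3 -m inch '{"translation":[[0.038,0,0.005],[0.038,0,0.005],[0.073,0,0.018],[0.073,0,0.018],[0.104,0,0.04],[0.104,0,0.04],[0.1285,0,0.068],[0.1285,0,0.068],[0.146,0,0.102],[0.146,0,0.102],[0.154,0,0.139],[0.154,0,0.139],[0.1535,0,0.177],[0.1535,0,0.177],[0.1405,0,0.2205],[0.1405,0,0.2205],[0.1405,0,0.2205],[0.1405,0,0.2205],[0.1405,0,0.2205]],"twist":[[0,-14,0],[0,-14,0],[0,-28,0],[0,-28,0],[0,-42,0],[0,-42,0],[0,-56,0],[0,-56,0],[0,-70,0],[0,-70,0],[0,-84,0],[0,-84,0],[0,-98,0],[0,-98,0],[0,-115,0],[0,-115,0],[0,-115,0],[0,-115,0],[0,-115,0]],"grip":[0.5,0.5,0.5,0.5,0.5,0.5,0.5,0.5,0.5,0.5,0.5,0.5,0.5,0.5,0.5,0.5,0.5,0.5,0.5]}';python3 look.py; python3 go.py .507 -.387 .495 -45; python3 - <<'E'
from h import *
im,d=imaging.snapshot("scene"); b=cv2.resize(im[120:260,250:410],None,fx=4,fy=4); save("hold3",b)
E
```

```text
time: 42.55
position: [0.5349, 0.0157, 0.4173]
tool_rot: [-2.845, -1.327, 0.001]
ft_force: [-0.1, 0.0, -1.4]
finger_gap: 0.065
finger_force: 45.1
tray [500.4 -56.1]
top 0.055 [506.5, -386.5] 53.5 0.0143 584
top 0.033 [506.7, -387.3] 33.3 0.1948 129
scene 0.055 [509.4, -385.1] 54.1 0.0139 433
scene 0.033 [508.8, -387.8] 34.9 0.1927 129
trans [-0.3252, 0.2374, -0.0779] twist [-0.1, -0.0, 4.9] q [-0.13, 0.11, 1.62, 0.0, 1.41, 0.56] gap 0.0649 t 42.65
```

View pics/hold3.png

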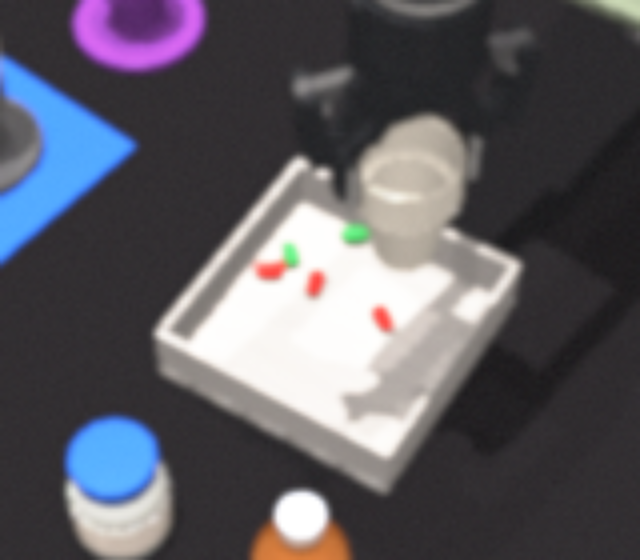

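```bash
python3 -m inch '{"translation":[[0,0,-0.04],[-0.01,0.007,-0.078],[-0.325,0.237,-0.078],[-0.325,0.237,-0.078],[-0.325,0.237,-0.078],[-0.325,0.237,-0.078],[-0.325,0.237,-0.078],[-0.325,0.237,-0.078],[-0.325,0.237,-0.078],[-0.325,0.237,-0.078],[-0.325,0.237,-0.078],[-0.325,0.237,-0.078],[-0.325,0.237,-0.078],[-0.325,0.237,-0.078],[-0.325,0.237,-0.078],[-0.325,0.237,-0.078]],"twist":[[0,0,0],[0,0,0],[0,0,5],[0,0,5],[0,0,5],[0,0,5],[0,0,5],[0,0,5],[0,0,5],[0,0,5],[0,0,5],[0,0,5],[0,0,5],[0,0,5],[0,0,5],[0,0,5]],"grip":[0.5,0.5,0.5,0.5,0.5,0.5,0.5,0.5,0.5,0.5,0.5,0.5,0.5,0.5,0.5,0.5]}'; python3 go.py .507 -.3875 .372 -45
```

```text
time: 44.03
position: [0.5078, -0.3847, 0.4965]
tool_rot: [-2.902, -1.204, -0.001]
ft_force: [0.7, -0.2, -1.0]
finger_gap: 0.0651
finger_force: 45.2
trans [-0.0026, 0.0014, 0.1245] twist [-0.0, -0.0, 0.1] q [-0.78, 0.29, 1.25, 0.0, 1.6, 0.0] gap 0.0651 t 44.03
```

```bash
python3 -m inch '{"translation":[[-0.001,0.001,0.03],[-0.001,0.001,0.05],[-0.001,0.001,0.07],[-0.001,0.001,0.085],[-0.001,0.001,0.1],[-0.001,0.001,0.11],[-0.001,0.001,0.118],[-0.001,0.001,0.122],[-0.001,0.001,0.1235],[-0.001,0.001,0.1235],[-0.001,0.001,0.1235]],"twist":[[0,0,0],[0,0,0],[0,0,0],[0,0,0],[0,0,0],[0,0,0],[0,0,0],[0,0,0],[0,0,0],[0,0,0],[0,0,0]],"grip":[0.5,0.5,0.5,0.5,0.5,0.5,0.5,0.5,0.5,0.5,0.5]}'; python3 -m inch '{"translation":[[0,0,0],[0,0,0],[0,0,0],[0,0,0],[0,0,0],[0,0,0],[0,0,-0.03],[0,0,-0.07],[0,0,-0.1],[0,0,-0.13],[0,0,-0.13],[0.3,-0.3,-0.13],[0.3,-0.3,-0.13],[0.3,-0.3,-0.13],[0.3,-0.3,-0.13],[0.3,-0.3,-0.13],[0.3,-0.3,-0.13],[0.3,-0.3,-0.13],[0.3,-0.3,-0.13],[0.3,-0.3,-0.13]],"twist":[[0,0,0],[0,0,0],[0,0,0],[0,0,0],[0,0,0],[0,0,0],[0,0,0],[0,0,0],[0,0,0],[0,0,0],[0,0,0],[0,0,0],[0,0,0],[0,0,0],[0,0,0],[0,0,0],[0,0,0],[0,0,0],[0,0,0],[0,0,0]],"grip":[0,0,0,0,0,0,0,0,0,0,0,0,0,0,0,0,0,0,0,0]}'; python3 -m inch '{"translation":[[0.25,-0.1,0],[0.25,-0.1,0],[0.25,-0.1,0],[0.25,-0.1,0],[0.25,-0.1,0],[0.25,-0.1,0],[0.25,-0.1,0],[0.25,-0.1,0],[0.25,-0.1,0],[0.25,-0.1,0]],"twist":[[0,0,0],[0,0,0],[0,0,0],[0,0,0],[0,0,0],[0,0,0],[0,0,0],[0,0,0],[0,0,0],[0,0,0]],"grip":[0,0,0,0,0,0,0,0,0,0]}'; python3 look.py; python3 - <<'E'
from h import *
im,d=imaging.snapshot("top"); save("top4",cv2.resize(im[130:280,240:500],None,fx=3,fy=3))
im,d=imaging.snapshot("scene"); save("sc4",cv2.resize(im[90:260,180:400],None,fx=3,fy=3))
E
```

```text
time: 44.95
position: [0.5078, -0.3875, 0.3735]
tool_rot: [2.902, 1.202, 0.001]
ft_force: [0.5, 0.1, -1.2]
finger_gap: 0.0651
finger_force: 45.4
time: 46.62
position: [0.5073, -0.0107, 0.5028]
tool_rot: [2.903, 1.201, 0.001]
ft_force: [1.3, 0.2, -0.2]
finger_gap: 0.0854
finger_force: 0.0
time: 47.45
position: [0.6139, 0.2343, 0.5024]
tool_rot: [2.902, 1.201, -0.002]
ft_force: [0.2, -0.1, 0.2]
finger_gap: 0.0854
finger_force: 0.0
tray [500.2 -47.7]
top 0.055 [505.7, -386.1] 52.7 0.0142 570
top 0.033 [505.8, -387.5] 33.5 0.2285 149
scene 0.055 [510.6, -383.2] 53.9 0.0141 433
scene 0.033 [509.2, -388.8] 35.4 0.2264 142
```

View pics/top4.png

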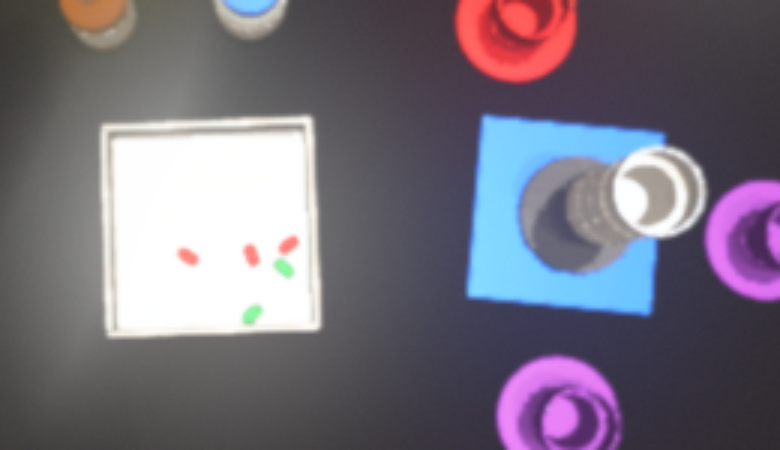

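View pics/sc4.png

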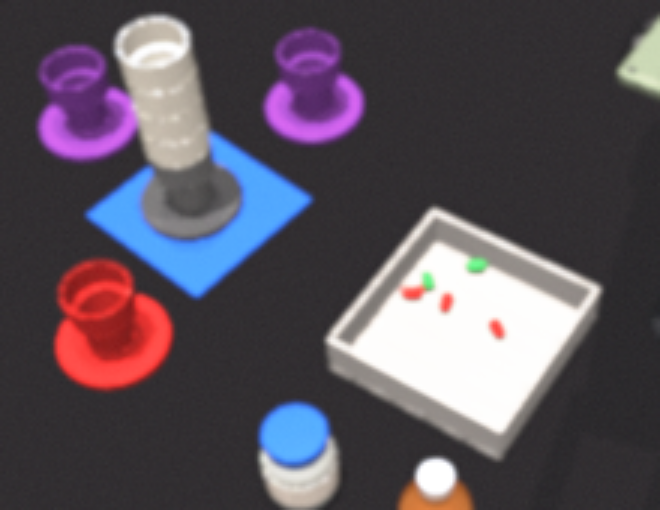

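Top view: the tray holds all five bars (180–290, 240–315). The stack at (655,190) has its rim at 229 mm, and the top cup looks empty. In the scene view the stack stands straight on the mat.

```bash
python3 -c "
from rig import job; print(job.close_job())"
```

```text
the job is handed in; nothing more can be done
None
```

I handed the job in at about 48 s: all five stir bars are poured into the tray and all four white beakers are nested on the grey one on the mat. The last pictures show the stack's rim at 229 mm, as expected for full seating, and the amber bottle and jar look undisturbed. No verdict came back.

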